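# Grease the press bearing with the push gun

## Task

Take the small push-type grease gun out of its wooden holder and press its coupler squarely, in line with the nipple, onto the tilted grease nipple of the bearing block until it snaps fully home. Then keep pushing so that the barrel is driven well over halfway down its spring stroke towards the coupler, and finish like that, still gripping the gun and holding it pushed in. Leave everything else on the desk where it is.

Things in the scene. Friction and masses are not known exactly. Their poses are not given: they have to be found in the camera images.
- gun: Push-type grease gun, bare metal, 136 mm long, 0.3 to 0.4 kg, standing nose down in the holder. Origin: on its axis at the barrel's lower end; +z up the axis to the top at 92 mm. Flange 42 mm across, z 0 to 8 mm; above it the round grip, 30 mm across, z 8 to 86 mm. Below, a 14 mm stem carries the coupler, its mouth at z -44 mm when relaxed. Grip across the round grip, tool along the axis.
- coupler (a joint): Spring stroke of the gun: how far the coupler has been pushed up towards the barrel, 0 (relaxed) to 0.012 m (stop). Nothing moves below 10 N; then 0.5 N more per mm (13 N at 6 mm, 16 N at 12 mm). Halfway is 0.006.
- coupler_mouth (a point): Centre of the open lower face of the coupler, z up along the gun's axis towards the barrel. The coupler is a dark steel cylinder 38 mm across and 28 mm long; its bore is 22 mm deep: a lip 17.6 mm wide for the first 6 mm, then 24 mm wide.
- nipple: Steel grease nipple, a post 16 mm across. Origin on its axis near its foot, where the centre of the coupler's mouth lies when fully home; +z along the axis to the tip at z 22 mm, leaning 24 degrees from vertical to the block's front. Top 7 mm taper to 9 mm. Two spring balls at z 10 mm stand 2 mm out of its sides (its x); the coupler's lip is forced over them (about 5 N) and snaps home.
- bearing: Fixed grey bearing block of a printing press, with a short shaft along its y. Foot 110 x 100 x 14 mm, a round housing 80 mm across and 60 mm wide (y) with its axis 45 mm up, 85 mm high without the nipple. Origin under the centre of the foot; its front is -x, the side that the nipple leans to.
- holder: Fixed plywood block 90 x 90 x 30 mm with a hole 45 mm across and 22 mm deep in which the gun's coupler stands. Origin under its centre.
- mug: Bystander: dark mug, 80 mm across, 90 mm high. Origin under its centre.
- ink_bottle: Bystander: amber glass ink jar, 54 mm across, 85 mm high. Origin under its centre.
- sketch_pad: Bystander: sketch pad lying flat, 106 x 150 x 15 mm. Origin under its centre.
- tape_roll: Bystander: roll of tape lying flat, 90 mm across, 24 mm high. Origin under its centre.
- pencil: Bystander: dark pencil, 180 mm long along its x, 8 mm thick. Origin under its middle.
- wax_tin: Bystander: low round tin, 84 mm across, 42 mm high. Origin under its centre.
- spanner: Bystander: steel spanner lying flat, 180 mm long along its x, 8 mm thick. Origin under its middle.
Things that resemble listed ones, but are neither listed nor needed, are in the scene too. Of the things like the bearing, leave any that is orange; of the rest the smaller one is meant.

How it is judged:
By the outcome, as a careful person would: the job done as asked, in the order asked, and still so for the second after the job is handed in, while the arm keeps its last pose, push and grip.
It also fails if it takes over 50 s, if anything falls off the work surface, if the arm or the gripper's body presses on something with over 40 N, if the wrist force passes 120 N, or if a joint passes its speed limit or range.

## Robot

A 6-joint arm with a two-finger parallel gripper is mounted at the origin on the work surface. World frame = base frame: x ahead of the robot, y to its left, z up, the work surface at z = 0. Lengths are in mm, angles in rad, forces in N, time in s.
With the tool pointing down it reaches from about 350 to 775 mm from the base axis. Payload 7.3 kg.
Tool frame: the origin (TCP) lies at the very end of the fingers, on their centre line; the grasp point (between the pads) lies 19 mm behind it; z points along the fingers, y is the line along which they close (so a half turn about z gives the same grasp; the last joint's range is limited). The gripper opens to 92 mm and grips with 3 to 60 N. Pads are 19 mm wide; open, the fingers measure 130 mm over their backs; the gripper's body (75 mm by 190 mm) begins 47 mm behind the grasp point.
Start: joints at [1.111, 0.342, 1.524, -0, 1.275, -0.146], TCP at [162.04, 499.388, 226.741] pointing down, gripper open.
Joint ranges: [-2.53, 2.53], [-0.77, 2.02], [0.04, 2.7], [-1, 4.14], [0.28, 2.66], [-3.11, 3.11]. Speed limits (rad/s): [2.57, 2.57, 3.14, 3.14, 3.14, 3.14].

## Interface

Orientations are given as [roll, pitch, yaw] about the fixed x, y, z axes, in that order (R = Rz(yaw) Ry(pitch) Rx(roll)).
In Python, from plant import get_obs, vision, workorder gives the robot as it stands.
- The arm moves only by the shell command python3 -m pendant 'ROWS' [OPENING]. ROWS is a JSON object of lists of equal length, an entry for each row: "dp": the shift along the tool's x, y, z in m, a list of three; "rotation": the turn, a rotation vector about the tool's x, y, z in rad, a list of three. A call has 1 to 8 rows; each row is the pose to reach, as a shift and turn from the pose commanded when the call began, along the tool's axes at that moment; what a row does not reach only later rows make up. A row lasts 1/8 s, in which the tool goes at most 62.5 mm and 10.7 degrees, less where a joint would pass 70% of its speed; a pose out of reach is approached as far as the arm can. A call with a gripper value outside its range is refused whole. OPENING is the finger opening in m, from 0 to 0.0918, set as the call begins (- or left out, the last holds). The fingers move at their own pace and stop on an object; the grip force is fixed at half the most. Time passes only in rows, so rows that repeat a pose let the fingers close. It gives the time, the measured TCP pose, the force, the opening and the grip force at its end, in the units of the state.
- get_obs(): the state, without advancing time (a new reading comes with each control period).
- vision.capture(name): name is "scene" or "side" or "wrist"; returns a dict with "pixels" (384x512x3 uint8, red, green, blue), "vfov" (degrees; the focal length in pixels is half the picture's height over the tangent of half this angle, whatever the lens; pixels are square), "cx", "cy" (the principal point, pixels), "dist" ([k1, k2, p1, p2, k3] as OpenCV has them; the pictures are not rectified), "pose" (4x4, takes a point from camera to world coordinates); the wrist camera has in their place "T_tool_cam" (4x4, takes a point from camera to tool coordinates, whose origin is the TCP and whose axes are the flange's). Camera axes: x right, y up, looking along -z (the intrinsics and any distortion apply to the point x, -y, -z); pixel columns grow to the right and rows downward; lengths in mm; the calibration is good to about 2 mm. A picture is of the moment at which its call begins: read the wrist's pose just before it. There is no depth.
- workorder.close_job(): hands the job in; it is judged then, once.
The state is a dict: "time": time; "joint_positions": joint angles; "dq": joint speeds; "tau": joint torques, N m; "tool_pos": TCP position; "tcp_rot": TCP orientation; "contact_force": force on the tool from outside, world axes, zero at the start; "moment": the same for the moment, N m; "grip_width": finger opening in mm; "finger_force": force on a finger pad.
Only numpy, scipy, OpenCV 4.12 (cv2) and the standard library are available. Lean on these libraries where they do the work, as an engineer would, in place of code of your own. Each camera call takes 0.05 s, during which the arm holds its last target. There are 200 camera calls.

## Working session

There is one attempt and no reset: what is moved stays moved. The work goes in short steps, Python scripts to look and compute and a shell command to move; the robot and the scene stay as the last step left them, time stands still between calls to the robot, and variables do not carry over. Pictures are saved under pics/ and viewed, at most 10 in all, crops included, and the job is handed in when it is done.

```bash
ls; mkdir -p pics; python3 - <<'E'
from plant import get_obs, vision
import cv2,numpy as np,pickle
print(get_obs())
D={}
for n in("scene","side","wrist"):
    o=get_obs();c=vision.capture(n);c['obs']=o;D[n]=c
    print(n,{k:(np.round(v,4).tolist() if not np.isscalar(v) else v) for k,v in c.items() if k not in('pixels','obs')})
pickle.dump(D,open('cap0.pkl','wb'))
a=[cv2.cvtColor(D[n]['pixels'],cv2.COLOR_RGB2BGR) for n in("scene","side")]
cv2.imwrite('pics/scene.png',cv2.resize(a[0],(800,600),interpolation=cv2.INTER_CUBIC)); cv2.imwrite('pics/side.png',cv2.resize(a[1],(800,600),interpolation=cv2.INTER_CUBIC))
E
```

```text
pics
{'time': 0.0, 'joint_positions': array([ 1.11102429e+00,  3.42700649e-01,  1.52504094e+00, -6.05648756e-05,
        1.27534618e+00, -1.45999232e-01]), 'dq': array([-0.00083955,  0.00177826, -0.00070029, -0.00072676, -0.00072335,
        0.00026621]), 'tau': array([ 1.07210446e-03, -4.31241131e+01, -2.44225788e+01,  7.18824542e-02,
        5.58572123e-02, -1.28434071e-04]), 'tool_pos': array([161.85545812, 499.00171871, 226.04805185]), 'tcp_rot': array([-3.14010502e+00, -1.60212441e-04,  2.82783741e+00]), 'contact_force': array([ 0.74860209, -0.24285837, -0.55160088]), 'moment': array([ 0.02310476, -0.07334389,  0.0465966 ]), 'finger_force': 0.0, 'grip_width': 91.93419228002188}
scene {'vfov': 49.643055597825224, 'cx': 258.62076103921925, 'cy': 187.9482388560553, 'dist': [-0.1354, 0.0, 0.0, 0.0, 0.0], 'pose': [[0.7636, -0.3844, 0.5188, 1254.4696], [0.6454, 0.4775, -0.5962, -802.4708], [-0.0185, 0.7901, 0.6127, 888.3969], [0.0, 0.0, 0.0, 1.0]]}
side {'vfov': 50.47300848708831, 'cx': 245.763428465844, 'cy': 190.5862813455443, 'dist': [-0.0251, 0.0, 0.0, 0.0, 0.0], 'pose': [[-0.9815, 0.113, -0.1547, 389.1626], [-0.191, -0.6412, 0.7432, 780.5292], [-0.0152, 0.759, 0.6509, 745.1588], [0.0, 0.0, 0.0, 1.0]]}
wrist {'vfov': 70.60669164944528, 'cx': 256.7921081705067, 'cy': 192.09363467382485, 'dist': [-0.0243, 0.0, 0.0, 0.0, 0.0], 'T_tool_cam': [[-0.0007, 0.9678, 0.2518, 66.9177], [1.0, 0.0006, 0.0005, 0.4336], [0.0003, 0.2518, -0.9678, -158.1721], [0.0, 0.0, 0.0, 1.0]]}
```

View pics/scene.png

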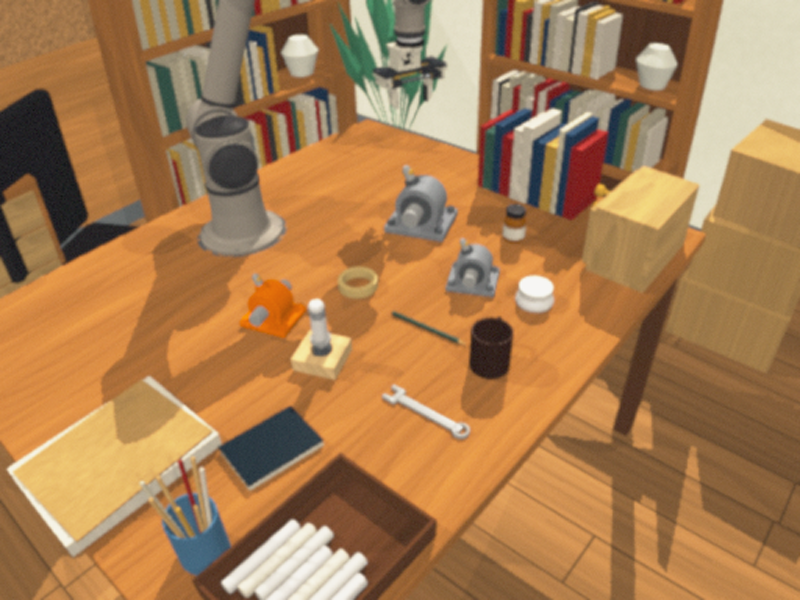

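View pics/side.png

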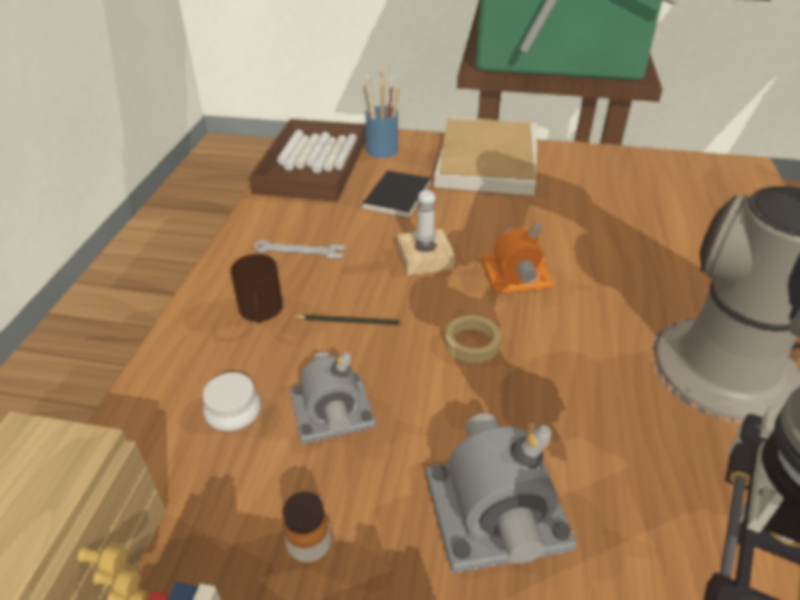

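The scene view shows the gun in its holder at about (318,330). The bearing-like candidates are orange at (272,305), large grey at (422,205) and small grey at (472,268). In the side view, the gun is at (426,220), the small grey at (332,395), the large grey at (500,490) and the orange at (517,265). I choose the small grey one. Next are rough positions and one close crop of it.

```bash
cat > h.py <<'E'
import numpy as np,cv2,pickle
from scipy.spatial.transform import Rotation as R
def ray(c,uv):
    f=c['pixels'].shape[0]/2/np.tan(np.radians(c['vfov'])/2)
    K=np.array([[f,0,c['cx']],[0,f,c['cy']],[0,0,1.]])
    p=cv2.undistortPoints(np.array(uv,float).reshape(-1,1,2),K,np.array(c['dist'],float)).reshape(-1,2)
    T=camT(c)
    d=np.c_[p[:,0],-p[:,1],-np.ones(len(p))]@T[:3,:3].T
    return T[:3,3],d/np.linalg.norm(d,axis=1)[:,None]
def camT(c):
    if 'pose' in c: return np.array(c['pose'])
    T=np.eye(4);T[:3,:3]=R.from_euler('xyz',c['obs']['tcp_rot']).as_matrix();T[:3,3]=c['obs']['tool_pos']
    return T@np.array(c['T_tool_cam'])
def plane(c,uv,z):
    o,d=ray(c,uv);return o+d*((z-o[2])/d[:,2])[:,None]
def tri(c1,u1,c2,u2):
    o1,d1=ray(c1,u1);o2,d2=ray(c2,u2);d1=d1[0];d2=d2[0]
    s=np.linalg.lstsq(np.c_[d1,-d2],o2-o1,rcond=None)[0]
    a=o1+s[0]*d1;b=o2+s[1]*d2;return (a+b)/2,np.linalg.norm(a-b)
def proj(c,P):
    T=np.linalg.inv(camT(c));P=np.atleast_2d(P)@T[:3,:3].T+T[:3,3]
    f=c['pixels'].shape[0]/2/np.tan(np.radians(c['vfov'])/2)
    K=np.array([[f,0,c['cx']],[0,f,c['cy']],[0,0,1.]])
    return cv2.projectPoints(P*[1,-1,-1],np.zeros(3),np.zeros(3),K,np.array(c['dist'],float))[0].reshape(-1,2)
E
python3 - <<'E'
from h import *
D=pickle.load(open('cap0.pkl','rb'));s,d=D['scene'],D['side'];k=.64
for n,a,b in [('guntop',(317,304),(427,198)),('nip tip',(463,243),(345,356)),('bignip',(407,170),(543,432)),('bearing mid',(472,268),(332,395))]:
    p,e=tri(s,np.array(a)*k,d,np.array(b)*k);print(n,p.round(1),round(e,1))
print('small foot corners side',plane(d,np.array([(303,440),(374,415),(291,395),(350,372)])*k,14).round(0).tolist())
print('holder',plane(s,np.array([(292,363),(332,377),(351,346),(315,334)])*k,30).round(0).tolist())
for n,uv in [('mug',(490,375)),('tape',(357,290)),('tin',(535,300)),('ink',(514,238)),('pad',(272,447)),('pencil0',(393,315)),('pencil1',(462,343)),('sp',(425,412))]: print(n,plane(s,np.array(uv)*k,0).round(0))
im=cv2.cvtColor(d['pixels'],cv2.COLOR_RGB2BGR); 
a=cv2.resize(im[215:290,175:250],(400,400),interpolation=cv2.INTER_CUBIC)
im2=cv2.cvtColor(s['pixels'],cv2.COLOR_RGB2BGR)
b=cv2.resize(im2[140:200,275:335],(400,400),interpolation=cv2.INTER_CUBIC)
cv2.imwrite('pics/crop1.png',np.hstack([a,b]))
E
```

```text
guntop [ 510.8 -197.   136.7] 1.4
nip tip [572.4 180.9 103.3] 1.9
bignip [307.6 303.9 149.7] 5.6
bearing mid [590.7 196.5  35.1] 0.7
small foot corners side [[616.0, 267.0, 14.0], [527.0, 205.0, 14.0], [658.0, 190.0, 14.0], [581.0, 129.0, 14.0]]
holder [[500.0, -268.0, 30.0], [587.0, -245.0, 30.0], [555.0, -161.0, 30.0], [473.0, -181.0, 30.0]]
mug [[796. -29.   0.]]
tape [[411.   6.   0.]]
tin [[742. 226.   0.]]
ink [[570. 410.   0.]]
pad [[ 604. -415.   -0.]]
pencil0 [[532. -10.   0.]]
pencil1 [[700.  11.   0.]]
sp [[ 758. -182.   -0.]]
```

View pics/crop1.png

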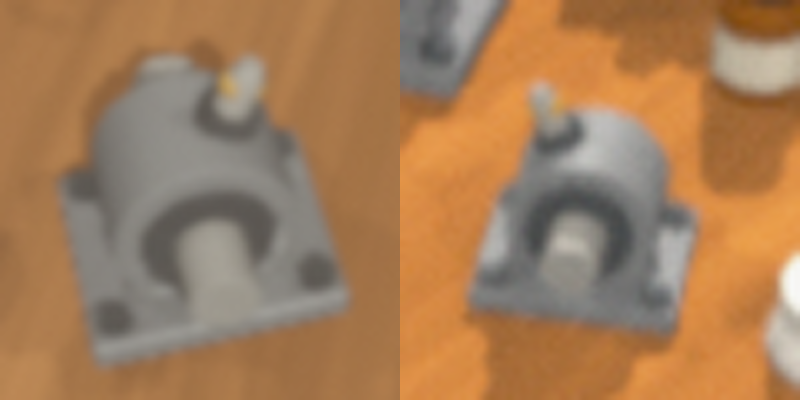

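The crop shows the small grey block, with its nipple at side crop (240,85) and scene crop (545,105) and a yellow ball in its side. Its height of about 103 mm and its foot of about 110 x 95 mm fit the description. I'll move above it for wrist views on the way to the gun.

```bash
python3 -m pendant '{"dp":[[-0.061,-0.022,0.003],[-0.122,-0.044,0.005],[-0.183,-0.066,0.008],[-0.244,-0.088,0.011],[-0.305,-0.110,0.014],[-0.366,-0.132,0.016],[-0.427,-0.154,0.019],[-0.488,-0.176,0.022]],"rotation":[[0,0,0.12],[0,0,0.24],[0,0,0.36],[0,0,0.48],[0,0,0.60],[0,0,0.72],[0,0,0.84],[0,0,0.96]]}'
python3 -m pendant '{"dp":[[0,0,0],[0,0,0]],"rotation":[[0,0,0],[0,0,0]]}'
cat > cap.py <<'E'
import sys
from plant import get_obs,vision
from h import *
def cap(n,tag):
    o=get_obs();c=vision.capture(n);c['obs']=o;pickle.dump(c,open(tag+'.pkl','wb'));return c
def save(c,path,box,sc):
    x0,y0,x1,y1=box;im=cv2.cvtColor(c['pixels'],cv2.COLOR_RGB2BGR)[y0:y1,x0:x1]
    cv2.imwrite(path,cv2.resize(im,None,fx=sc,fy=sc,interpolation=cv2.INTER_CUBIC))
E
python3 - <<'E'
from cap import *
c=cap('wrist','w1');print(proj(c,[[572,181,103],[595,198,0]]))
save(c,'pics/w1.png',(0,0,512,384),1.5)
E
```

```text
time: 1.15
tool_pos: [558.1, 191.6, 205.3]
tcp_rot: [-3.141, -0.0, 1.864]
contact_force: [0.6, 1.2, -0.2]
grip_width: 91.9
finger_force: 0.0
time: 1.4
tool_pos: [556.1, 193.1, 205.0]
tcp_rot: [-3.14, -0.001, 1.868]
contact_force: [0.6, 0.0, 0.2]
grip_width: 91.6
finger_force: 0.0
[[267.9487946  207.51518429]
 [284.8291533  177.76525278]]
```

View pics/w1.png

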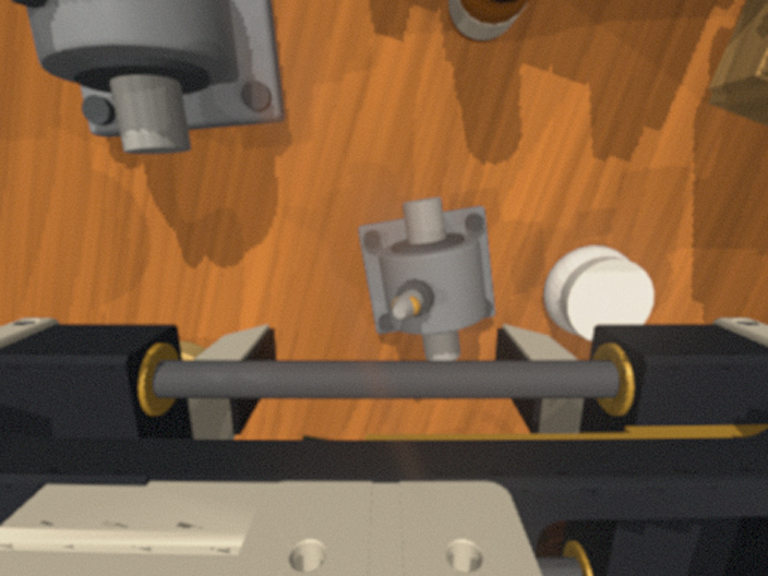

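The wrist view shows the small bearing at (425,270), with the nipple's tip at (405,305) and foot at (420,297), clear of the gripper. Next come two closer views with a sideways baseline.

```bash
python3 -m pendant '{"dp":[[-0.025,0.03,0.025],[-0.05,0.06,0.05],[-0.05,0.06,0.05],[-0.05,0.06,0.05]],"rotation":[[0,0,0],[0,0,0],[0,0,0],[0,0,0]]}'
python3 - <<'E'
from cap import *
c=cap('wrist','w2');print(proj(c,[[572,181,103],[595,198,14]]))
E
python3 -m pendant '{"dp":[[0,-0.06,0],[0,-0.12,0],[0,-0.12,0],[0,-0.12,0]],"rotation":[[0,0,0],[0,0,0],[0,0,0],[0,0,0]]}'
python3 - <<'E'
from cap import *
c=cap('wrist','w3')
L=[]
for t in('w2','w3'):
    c=pickle.load(open(t+'.pkl','rb'));u=proj(c,[[585,190,60]])[0].astype(int)
    x0,y0=max(u[0]-70,0),max(u[1]-75,0);x0=min(x0,512-130);print(t,c['obs']['tool_pos'],x0,y0)
    L.append(cv2.resize(cv2.cvtColor(c['pixels'],cv2.COLOR_RGB2BGR)[y0:y0+150,x0:x0+130],None,fx=3,fy=3,interpolation=cv2.INTER_CUBIC))
cv2.imwrite('pics/w23.png',np.hstack(L))
E
```

```text
time: 1.95
tool_pos: [627.7, 164.3, 156.2]
tcp_rot: [-3.142, -0.001, 1.87]
contact_force: [-0.2, -0.1, 0.8]
grip_width: 91.7
finger_force: 0.0
[[194.79558821 167.65139818]
 [236.8093891  145.76599126]]
time: 2.5
tool_pos: [514.7, 128.6, 157.6]
tcp_rot: [3.137, 0.001, 1.869]
contact_force: [0.5, -0.2, -0.7]
grip_width: 91.7
finger_force: 0.0
w2 [627.70594519 164.26051619 156.17342597] 150 80
w3 [514.71597715 128.59333666 157.55239133] 275 78
```

View pics/w23.png

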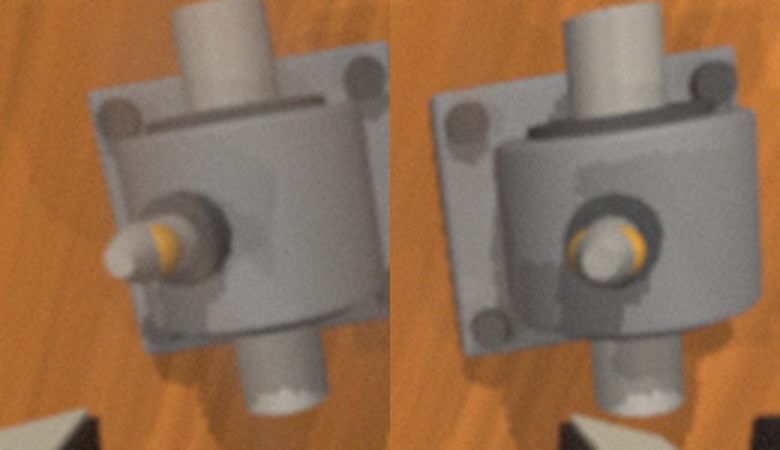

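The crop shows the tip at (123,258) in w2 and (605,258) in w3, where it is seen nearly end-on. The balls stand at its sides, and the foot's corners are clear. I'll work out the yaw, tip and axis.

```bash
python3 - <<'E'
from h import *
w2,w3=[pickle.load(open(t+'.pkl','rb')) for t in('w2','w3')]
A=lambda p:(np.array(p,float)+.5)/3-.5+[150,80]
B=lambda p:(np.array(p,float)-[390,0]+.5)/3-.5+[275,78]
for n,c,P in [('w2',w2,A([(90,95),(148,352),(386,43)])),('w3',w3,B([(433,97),(467,354),(733,47)]))]:
    q=plane(c,P,14);a=q[1]-q[0];b=q[2]-q[0]
    print(n,q.round(1).tolist(),np.linalg.norm(a).round(1),np.linalg.norm(b).round(1),'yaws',np.degrees(np.arctan2(a[1],a[0])).round(1),np.degrees(np.arctan2(b[1],b[0])).round(1))
    print('centre',((q[1]+q[2])/2).round(1))
print('foot TL tri',tri(w2,A((90,95)),w3,B((433,97))),'BL',tri(w2,A((148,352)),w3,B((467,354))))
t,e=tri(w2,A((122,260)),w3,B((605,258)));print('tip',t.round(1),e)
b,e=tri(w2,A((190,237)),w3,B((615,238)));print('collar',b.round(1),e)
v=t-b;v/=np.linalg.norm(v);print('lean',np.degrees(np.arccos(v[2])),'az',np.degrees(np.arctan2(v[1],v[0])))
E
```

```text
w2 [[526.6, 215.2, 14.0], [569.5, 129.1, 14.0], [621.7, 262.6, 14.0]] 96.1 106.3 yaws -63.5 26.5
centre [595.6 195.9  14. ]
w3 [[525.5, 215.0, 14.0], [568.5, 128.9, 14.0], [621.6, 262.8, 14.0]] 96.3 107.3 yaws -63.5 26.4
centre [595.1 195.8  14. ]
foot TL tri (array([525.81306064, 215.12778358,  11.1677165 ]), np.float64(0.19555417793475427)) BL (array([569.14493018, 128.29823885,  11.39530883]), np.float64(0.02974088330478026))
tip [569.9 183.3 111.7] 0.7701413089290328
collar [581.4 188.5  81.8] 0.2186815630041145
lean 22.904536463189295 az -155.85433166886511
```

Yaw is 26.5° and the axis is radial from the housing. Both tip estimates agree, at about (570,183,108), and the lean comes out at 22.9° against the 24° given. Now to the gun.

```bash
python3 -m pendant '{"dp":[[-0.040,-0.015,-0.030],[-0.090,-0.032,-0.057],[-0.140,-0.050,-0.057],[-0.190,-0.068,-0.057],[-0.240,-0.085,-0.057],[-0.290,-0.103,-0.057],[-0.343,-0.122,-0.057],[-0.343,-0.122,-0.057]],"rotation":[[0,0,0.08],[0,0,0.16],[0,0,0.25],[0,0,0.34],[0,0,0.43],[0,0,0.52],[0,0,0.61],[0,0,0.61]]}'
python3 -m pendant '{"dp":[[0,0,0],[0,0,0]],"rotation":[[0,0,0],[0,0,0]]}'
python3 - <<'E'
from cap import *
c=cap('wrist','w4');u=proj(c,[[511,-197,140],[511,-197,60]]);print(u)
u=u.mean(0).astype(int);print(u[0]-65,u[1]-90)
D=pickle.load(open('cap0.pkl','rb'));L=[]
def cr(c,x0,y0,w,h,sc): return cv2.resize(cv2.cvtColor(c['pixels'],cv2.COLOR_RGB2BGR)[y0:y0+h,x0:x0+w],None,fx=sc,fy=sc,interpolation=cv2.INTER_CUBIC)
a=cr(c,u[0]-65,u[1]-90,130,150,3)
b=cr(D['scene'],183,188,45,54,5);d=cr(D['side'],250,120,45,56,5)
o=np.zeros((560,625,3),np.uint8);o[:450,:390]=a;o[:270,390:615]=b;o[275:555,390:615]=d
cv2.imwrite('pics/gun.png',o)
E
```

```text
time: 3.55
tool_pos: [498.5, -240.0, 212.7]
tcp_rot: [3.14, 0.001, 1.253]
contact_force: [0.9, 0.3, -0.5]
grip_width: 92.1
finger_force: 0.0
time: 3.8
tool_pos: [498.3, -234.7, 212.8]
tcp_rot: [3.141, -0.0, 1.26]
contact_force: [0.1, 0.4, 0.2]
grip_width: 92.0
finger_force: 0.0
[[256.92576185 155.60963775]
 [256.80838211 147.12619331]]
191 61
```

View pics/gun.png

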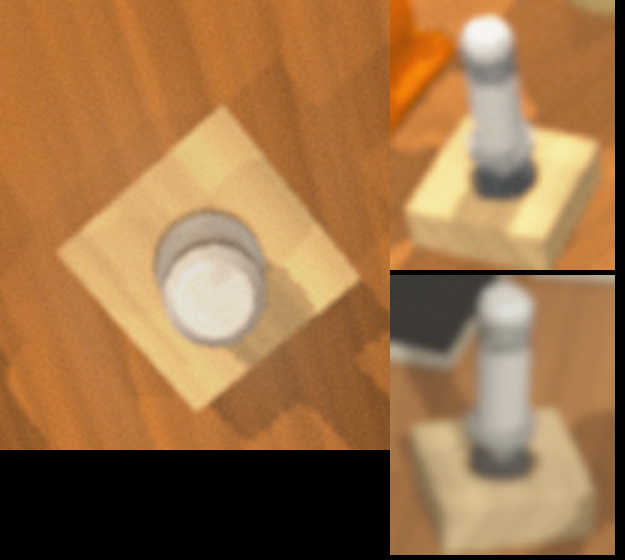

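The crop shows the gun's top at (213,294) and its flange at (210,265). The holder is around it, and the diameters fit. I'll compute the axis.

```bash
python3 - <<'E'
from h import *
c=pickle.load(open('w4.pkl','rb'))
A=lambda p:(np.array(p,float)+.5)/3-.5+[191,61]
a=plane(c,A((213,294)),144)[0];b=plane(c,A((210,265)),60)[0]
h=plane(c,A([(223,106),(358,277),(197,411),(58,251)]),30);print(a.round(1),b.round(1),h.mean(0).round(1),np.linalg.norm(h[1]-h[0]).round(1))
o=c['obs'];M=R.from_euler('xyz',o['tcp_rot']).as_matrix()
print('tool shift to axis', (M.T@(np.array([(a[0]+b[0])/2,(a[1]+b[1])/2,84])-o['tool_pos'])).round(1))
E
```

```text
[ 514.1 -200.2  144. ] [ 514.5 -200.4   60. ] [ 513.8 -203.    30. ] 88.6
tool shift to axis [ 37.6   4.7 128.8]
```

```bash
python3 -m pendant '{"dp":[[0.038,0.005,0.010],[0.038,0.005,0.040],[0.038,0.005,0.070],[0.038,0.005,0.100],[0.038,0.005,0.120],[0.038,0.005,0.128],[0.038,0.005,0.128],[0.038,0.005,0.128]],"rotation":[[0,0,0],[0,0,0],[0,0,0],[0,0,0],[0,0,0],[0,0,0],[0,0,0],[0,0,0]]}'
python3 -m pendant '{"dp":[[0,0,0],[0,0,0],[0,0,0],[0,0,0],[0,0,0],[0,0,0],[0,0,0],[0,0,0]],"rotation":[[0,0,0],[0,0,0],[0,0,0],[0,0,0],[0,0,0],[0,0,0],[0,0,0],[0,0,0]]}' 0.0
```

```text
time: 4.85
tool_pos: [514.8, -201.4, 85.6]
tcp_rot: [3.14, 0.0, 1.258]
contact_force: [-0.1, -0.1, -0.5]
grip_width: 92.2
finger_force: 0.0
time: 5.85
tool_pos: [514.0, -201.2, 84.5]
tcp_rot: [-3.141, -0.0, 1.258]
contact_force: [-1.1, 0.5, 0.1]
grip_width: 29.4
finger_force: 30.0
```

The grip holds at 29.4 mm and 30 N. Now I lift.

```bash
python3 -m pendant '{"dp":[[0,0,-0.012],[0,0,-0.027],[0,0,-0.052],[0,0,-0.087],[0,0,-0.122],[0,0,-0.150],[0,0,-0.155],[0,0,-0.155]],"rotation":[[0,0,0],[0,0,0],[0,0,0],[0,0,0],[0,0,0],[0,0,0],[0,0,0],[0,0,0]]}'
python3 - <<'E'
from cap import *
c=cap('wrist','w5');s=cap('scene','s5');d=cap('side','d5')
o=c['obs'];M=R.from_euler('xyz',o['tcp_rot']).as_matrix();p=o['tool_pos']
mouth=p+M@[0,0,76];top=p+M@[0,0,-60]
def cr(c,x0,y0,w,h,sc): return cv2.resize(cv2.cvtColor(c['pixels'],cv2.COLOR_RGB2BGR)[y0:y0+h,x0:x0+w],None,fx=sc,fy=sc,interpolation=cv2.INTER_CUBIC)
O=np.zeros((600,780,3),np.uint8);x=0
for cc,w,h,sc in((c,100,120,4),(s,48,70,4),(d,46,70,4)):
    u=proj(cc,[mouth]).astype(int)[0];x0,y0=u[0]-w//2,u[1]-h//2-(0 if cc is c else 10)
    print(proj(cc,[mouth,p]).round(1).tolist(),x0,y0);O[:h*sc,x:x+w*sc]=cr(cc,x0,y0,w,h,sc);x+=w*sc
cv2.imwrite('pics/held.png',O);print(p,o['contact_force'])
E
```

```text
time: 6.85
tool_pos: [513.8, -201.1, 239.3]
tcp_rot: [-3.141, -0.0, 1.258]
contact_force: [-0.2, -0.2, -2.9]
grip_width: 29.1
finger_force: 30.0
[[256.3, 199.5], [256.2, 233.1]] 206 139
[[201.4, 188.3], [198.6, 166.5]] 177 143
[[272.5, 117.7], [273.2, 92.6]] 249 72
[ 513.8453578  -201.13723031  239.2992414 ] [-0.16977319 -0.2281655  -2.93588607]
```

View pics/held.png

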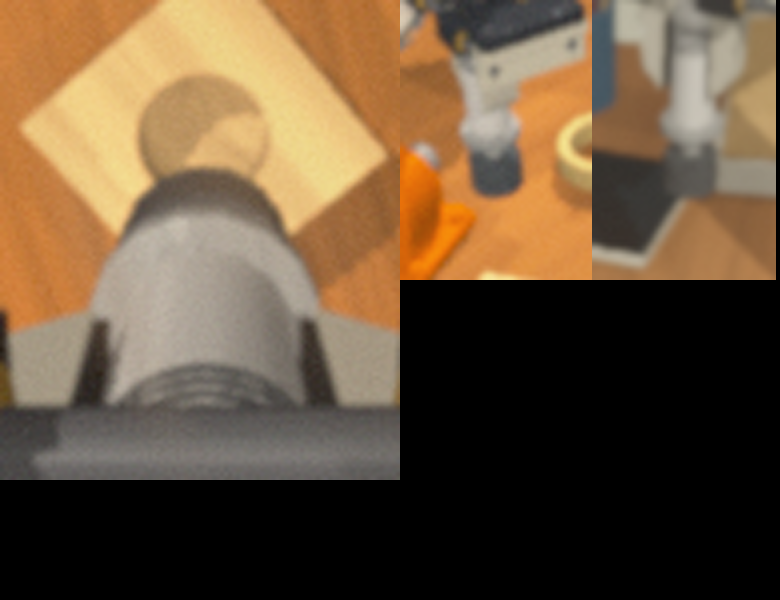

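The left crop shows the held gun: the coupler's lower rim tops out at row 168, and its centre column is about 207. The flange arc tops at row 212 and runs from column 92 to 322. The side crops show the gun hanging straight. I'll compare the rims with the predicted ones to get the offset in the grip.

```bash
python3 - <<'E'
from h import *
c=pickle.load(open('w5.pkl','rb'));o=c['obs'];M=R.from_euler('xyz',o['tcp_rot']).as_matrix();p=o['tool_pos']
t=np.linspace(0,2*np.pi,181)
def rim(r,z,dx,dy=0):
    P=np.c_[dx+r*np.cos(t),dy+r*np.sin(t),z+0*t];u=proj(c,P@M.T+p);u=(u-[206,139]+.5)*4-.5
    return u[:,1].min().round(1),u[:,0].min().round(1),u[:,0].max().round(1)
for dx in(-2,0,2):
    print(dx,'mouth rim 75/77',rim(19,75,dx),rim(19,77,dx),'flange low',rim(21,32,dx),'flange up',rim(21,24,dx))
E
```

```text
-2 mouth rim 75/77 (np.float64(170.3), np.float64(118.1), np.float64(287.5)) (np.float64(168.3), np.float64(118.7), np.float64(286.9)) flange low (np.float64(209.9), np.float64(89.6), np.float64(315.6)) flange up (np.float64(221.3), np.float64(85.1), np.float64(320.0))
0 mouth rim 75/77 (np.float64(161.3), np.float64(117.9), np.float64(287.7)) (np.float64(159.5), np.float64(118.6), np.float64(287.0)) flange low (np.float64(199.2), np.float64(89.3), np.float64(315.9)) flange up (np.float64(210.1), np.float64(84.8), np.float64(320.3))
2 mouth rim 75/77 (np.float64(152.4), np.float64(117.7), np.float64(287.9)) (np.float64(150.6), np.float64(118.4), np.float64(287.2)) flange low (np.float64(188.4), np.float64(89.0), np.float64(316.1)) flange up (np.float64(198.9), np.float64(84.4), np.float64(320.6))
```

```bash
python3 -m pendant '{"dp":[[0.030,-0.008,0],[0.080,-0.022,0],[0.130,-0.036,0],[0.180,-0.050,0],[0.230,-0.064,0],[0.280,-0.078,0],[0.325,-0.091,0],[0.350,-0.098,0]],"rotation":[[0,0,-0.09],[0,0,-0.19],[0,0,-0.29],[0,0,-0.39],[0,0,-0.49],[0,0,-0.59],[0,0,-0.69],[0,0,-0.774]]}'
python3 -m pendant '{"dp":[[0,0,0],[0,0,0.006],[0,0,0.012],[0,0,0.018],[0,0,0.025],[0,0,0.025]],"rotation":[[-0.08,0,0],[-0.18,0,0],[-0.28,0,0],[-0.37,0,0],[-0.419,0,0],[-0.419,0,0]]}'
cat > dock.py <<'E'
from cap import *
psi=np.radians(26.45);l=np.radians(24)
a=np.array([-np.sin(l)*np.cos(psi),-np.sin(l)*np.sin(psi),np.cos(l)]);tip=np.array([570,183.3,108.])
def rel(tip=tip,m=(-1.7,.8,76)):
    o=get_obs();M=R.from_euler('xyz',o['tcp_rot']).as_matrix();p=o['tool_pos']
    print('tip from mouth, tool axes',(M.T@(tip-p)-m).round(1),'-axis in tool',(M.T@-a).round(4),'F tool',(M.T@o['contact_force']).round(1),'M',(M.T@o['moment']).round(2),'J',o['joint_positions'].round(2),o['grip_width'].round(1))
if __name__=='__main__': rel()
E
python3 dock.py
```

```text
time: 8.0
tool_pos: [527.9, 164.2, 238.4]
tcp_rot: [-3.14, -0.001, 2.037]
contact_force: [0.8, -1.4, -3.5]
grip_width: 29.3
finger_force: 30.0
time: 8.75
tool_pos: [526.9, 161.5, 212.8]
tcp_rot: [2.727, -0.002, 2.031]
contact_force: [-0.6, -0.2, -4.3]
grip_width: 29.7
finger_force: 30.0Traceback (most recent call last):
  File "dock.py", line 7, in <module>
    if __name__=='__main__': rel()
                             ~~~^^
  File "dock.py", line 6, in rel
    print('tip from mouth, tool axes',(M.T@(tip-p)-m).round(1),'-axis in tool',(M.T@-a).round(4),'F tool',(M.T@o['contact_force']).round(1),'M',(M.T@o['moment']).round(2),'J',o['joint_positions'].round(2),o['grip_width'].round(1))
                                                                                                                                                                                                             ^^^^^^^^^^^^^^^^^^^^^
AttributeError: 'float' object has no attribute 'round'
```

```bash
sed -i "s/,o\['grip_width'\].round(1))/,o['grip_width'])/" dock.py; python3 dock.py; python3 - <<'E'
from dock import *
c=cap('wrist','w6');s=cap('scene','s6');d=cap('side','d6')
o=c['obs'];M=R.from_euler('xyz',o['tcp_rot']).as_matrix();p=o['tool_pos']
mouth=p+M@[-1.7,.8,76]
def cr(c,x0,y0,w,h,sc): return cv2.resize(cv2.cvtColor(c['pixels'],cv2.COLOR_RGB2BGR)[y0:y0+h,x0:x0+w],None,fx=sc,fy=sc,interpolation=cv2.INTER_CUBIC)
O=np.zeros((480,784,3),np.uint8);x=0
for cc,w,h,sc in((c,100,120,4),(s,48,70,4),(d,48,70,4)):
    u=proj(cc,[mouth,tip]).mean(0).astype(int);x0,y0=u[0]-w//2,u[1]-h//2
    print('crop',x0,y0,'mouth,tip,foot px in crop*4',((proj(cc,[mouth,tip,tip-22*a])-[x0,y0]+.5)*4-.5).round(0).tolist());O[:h*sc,x:x+w*sc]=cr(cc,x0,y0,w,h,sc);x+=w*sc
cv2.imwrite('pics/pre.png',O)
E
```

```text
tip from mouth, tool axes [ 1.9  1.2 39.4] -axis in tool [-0.0011  0.0043  1.    ] F tool [ 0.1 -2.3  3.7] M [ 0.57 -0.03 -0.  ] J [ 0.07  0.2   1.84  0.24  0.72 -0.54] 29.673455988184166
crop 207 134 mouth,tip,foot px in crop*4 [[202.0, 269.0], [206.0, 219.0], [206.0, 200.0]]
crop 269 114 mouth,tip,foot px in crop*4 [[91.0, 124.0], [109.0, 161.0], [119.0, 181.0]]
crop 200 185 mouth,tip,foot px in crop*4 [[112.0, 115.0], [86.0, 171.0], [72.0, 200.0]]
```

View pics/pre.png

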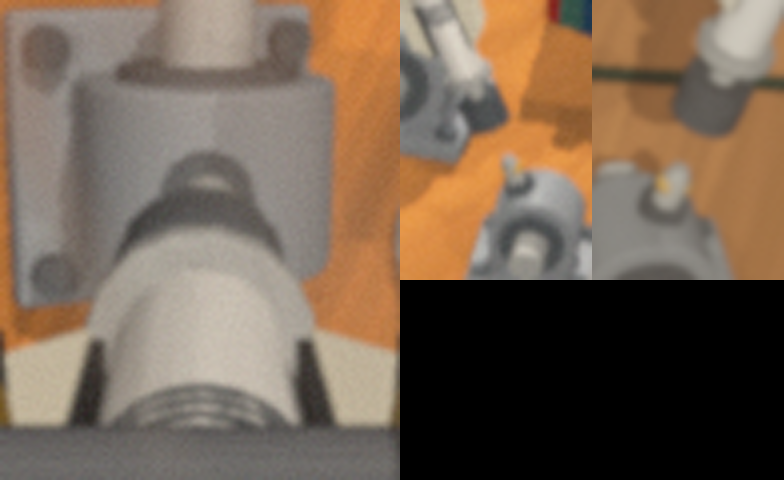

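The wrist crop shows the collar centred at column 207.5 against the coupler at 202, as predicted, so about 1.2 mm of correction along tool y. The scene crop has the mouth at about (490,125) and the tip at (511,158). The side crop has them at about (705,120) and (680,168). I'll correct and close most of the gap.

```bash
python3 -m pendant '{"dp":[[0.002,0.001,0.008],[0.002,0.001,0.018],[0.002,0.001,0.028],[0.002,0.001,0.030],[0.002,0.001,0.030]],"rotation":[[0,-0.001,0],[-0.004,-0.001,0],[-0.004,-0.001,0],[-0.004,-0.001,0],[-0.004,-0.001,0]]}'
python3 dock.py; python3 - <<'E'
from dock import *
c=cap('wrist','w7');s=cap('scene','s7');d=cap('side','d7')
o=c['obs'];M=R.from_euler('xyz',o['tcp_rot']).as_matrix();p=o['tool_pos']
mouth=p+M@[-1.7,.8,76]
def cr(c,x0,y0,w,h,sc): return cv2.resize(cv2.cvtColor(c['pixels'],cv2.COLOR_RGB2BGR)[y0:y0+h,x0:x0+w],None,fx=sc,fy=sc,interpolation=cv2.INTER_CUBIC)
O=np.zeros((550,780,3),np.uint8);x=0
for cc,w,h,sc in((s,39,55,10),(d,39,55,10)):
    u=proj(cc,[mouth,tip]).mean(0).astype(int);x0,y0=u[0]-w//2,u[1]-h//2-6
    f=lambda P:((proj(cc,P)-[x0,y0]+.5)*10-.5).round(0).tolist()
    print('crop',x0,y0,'mouth,coupler top,tip,foot',f([mouth,mouth-M@[0,0,28],tip,tip-22*a]))
    T=camT(cc);v=T[:3,3]-mouth;v/=np.linalg.norm(v);ax=M[:,2];n=np.cross(ax,v);n/=np.linalg.norm(n)
    print('silhouette sides at mouth, top',f([mouth-19*n,mouth+19*n,mouth-28*ax-19*n,mouth-28*ax+19*n]),'px/mm',np.linalg.norm(np.diff(f([mouth-19*n,mouth+19*n]),axis=0))/38,'n in tool',(M.T@n).round(2))
    O[:h*sc,x:x+w*sc]=cr(cc,x0,y0,w,h,sc);x+=w*sc
cv2.imwrite('pics/pre2.png',O)
E
```

```text
time: 9.52
tool_pos: [539.5, 169.5, 187.3]
tcp_rot: [2.719, 0.001, 2.031]
contact_force: [0.1, -1.1, -3.5]
grip_width: 30.0
finger_force: 30.0
tip from mouth, tool axes [ 0.5 -2.9 10. ] -axis in tool [ 0.001  -0.0037  1.    ] F tool [-1.1 -1.8  3. ] M [ 0.56 -0.    0.05] J [ 0.08  0.26  1.85  0.25  0.65 -0.55] 29.96305344328798
crop 276 119 mouth,coupler top,tip,foot [[200.0, 327.0], [170.0, 260.0], [204.0, 352.0], [228.0, 404.0]]
silhouette sides at mouth, top [[251.0, 304.0], [150.0, 350.0], [221.0, 236.0], [118.0, 283.0]] px/mm 2.920578434720047 n in tool [-0.37 -0.93  0.  ]
crop 202 192 mouth,coupler top,tip,foot [[199.0, 322.0], [245.0, 227.0], [195.0, 359.0], [161.0, 431.0]]
silhouette sides at mouth, top [[278.0, 360.0], [120.0, 284.0], [326.0, 265.0], [165.0, 188.0]] px/mm 4.613901672409077 n in tool [-0.5   0.87  0.  ]
```

View pics/pre2.png

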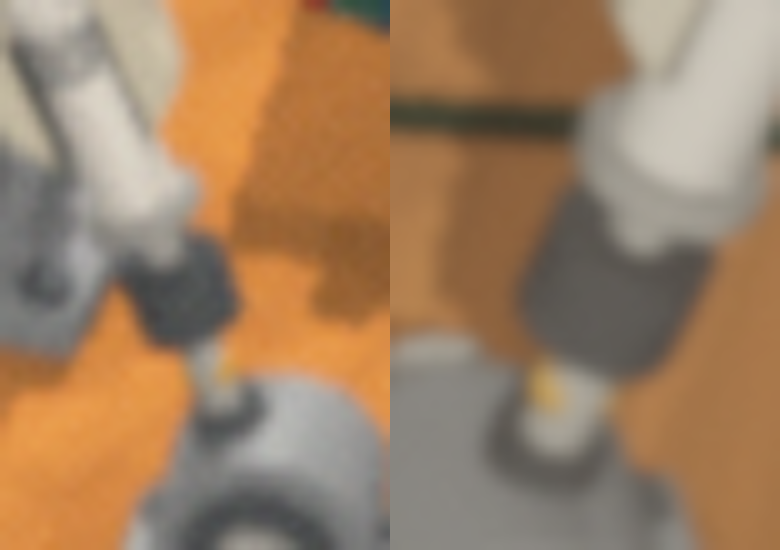

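The crops show the coupler just above the nipple in both views. The side crop has the coupler's axis slightly left of the nipple's, about 2 mm, which agrees with the remaining -2.9 in y. I'll re-read the settled pose and measure the edges properly.

```bash
python3 dock.py; cat > edge.py <<'E'
from dock import *
from scipy.ndimage import map_coordinates as mc
def prof(c,P,n,L=30,ch='sat'):
    s=np.arange(-L,L+.01,.5);u=proj(c,P+s[:,None]*n)
    im=c['pixels'].astype(float);g=im[...,0]-im[...,2]
    return s,mc(g,[u[:,1],u[:,0]],order=1)
def run(tag,m=(-1.7,.8,76)):
    for t in('s','d'):
        c=pickle.load(open(t+tag+'.pkl','rb'));o=pickle.load(open('w'+tag+'.pkl','rb'))['obs']
        M=R.from_euler('xyz',o['tcp_rot']).as_matrix();p=o['tool_pos'];mouth=p+M@np.array(m);ax=M[:,2]
        v=camT(c)[:3,3]-mouth;v/=np.linalg.norm(v);n=np.cross(ax,v);n/=np.linalg.norm(n)
        print(t,'n in tool',(M.T@n).round(2),'expected offset nip-mouth along n',(n@(tip-mouth)).round(1))
        for nm,P0,dirn,st,r in(('coupler',mouth,-ax,(8,11,14,17),19),('post',tip,-a,(5,8,10,12),8)):
            for z in st:
                s,g=prof(c,P0+z*dirn,n);h=(g[abs(s)<r*.4].mean()+np.percentile(g,85))/2
                i=np.where((g<h)&(abs(s)<r*.5))[0]
                if len(i)==0: print(nm,z,'none');continue
                a0=b0=i[len(i)//2]
                while a0>0 and g[a0]<h:a0-=1
                while b0<len(s)-1 and g[b0]<h:b0+=1
                print(nm,z,'edges',s[a0],s[b0],'mid',(s[a0]+s[b0])/2)
if __name__=='__main__': run(sys.argv[1])
E
python3 edge.py 7; python3 - <<'E'
E
```

```text
tip from mouth, tool axes [ 0.7 -3.3 10.6] -axis in tool [ 0.0014 -0.0047  1.    ] F tool [ 0.1 -0.9  3.3] M [ 0.58 -0.11 -0.  ] J [ 0.08  0.26  1.85  0.25  0.65 -0.55] 29.316135672561643
s n in tool [-0.37 -0.93  0.  ] expected offset nip-mouth along n 2.5
coupler 8 edges -17.0 19.0 mid 1.0
coupler 11 edges -17.5 18.5 mid 0.5
coupler 14 edges -17.5 18.5 mid 0.5
coupler 17 edges -17.5 18.0 mid 0.25
post 5 edges -5.5 9.0 mid 1.75
post 8 edges -4.5 10.0 mid 2.75
post 10 edges -5.5 10.5 mid 2.5
post 12 edges -8.5 11.0 mid 1.25
d n in tool [-0.5   0.87  0.  ] expected offset nip-mouth along n -2.8
coupler 8 edges -18.5 17.5 mid -0.5
coupler 11 edges -18.5 17.5 mid -0.5
coupler 14 edges -18.5 17.5 mid -0.5
coupler 17 edges -18.5 17.5 mid -0.5
post 5 edges -9.5 8.0 mid -0.75
post 8 edges -9.5 5.5 mid -2.0
post 10 edges -11.0 3.5 mid -3.75
post 12 edges -13.5 2.5 mid -5.5
```

```bash
python3 -m pendant '{"dp":[[0,-0.0032,0.0],[0,-0.0032,0.003],[0,-0.0032,0.003],[0,-0.0032,0.003]],"rotation":[[0.004,0.001,0],[0.004,0.001,0],[0.004,0.001,0],[0.004,0.001,0]]}'
python3 - <<'E'
from edge import *
rel();c=cap('wrist','w8');s=cap('scene','s8');d=cap('side','d8');rel();run('8')
E
```

```text
time: 10.18
tool_pos: [538.0, 168.8, 183.5]
tcp_rot: [2.723, -0.0, 2.032]
contact_force: [0.5, -0.6, -3.3]
grip_width: 29.7
finger_force: 30.0
tip from mouth, tool axes [0.5 0.5 7.3] -axis in tool [ 2.e-04 -2.e-04  1.e+00] F tool [-0.8 -1.2  3. ] M [ 0.55 -0.06  0.01] J [ 0.08  0.26  1.86  0.25  0.64 -0.55] 29.702186937128285
tip from mouth, tool axes [0.5 0.5 7.3] -axis in tool [ 2.e-04 -2.e-04  1.e+00] F tool [ 0.3 -0.9  3.1] M [ 0.59 -0.06  0.02] J [ 0.08  0.26  1.86  0.25  0.64 -0.55] 29.537340490007686
s n in tool [-0.37 -0.93  0.  ] expected offset nip-mouth along n -0.7
coupler 8 edges -17.0 19.0 mid 1.0
coupler 11 edges -17.0 19.5 mid 1.25
coupler 14 edges -17.0 19.0 mid 1.0
coupler 17 edges -17.0 19.0 mid 1.0
post 5 edges -6.0 9.5 mid 1.75
post 8 edges -5.0 10.0 mid 2.5
post 10 edges -6.0 10.5 mid 2.25
post 12 edges -8.5 11.0 mid 1.25
d n in tool [-0.5   0.87  0.  ] expected offset nip-mouth along n 0.2
coupler 8 edges -19.5 17.5 mid -1.0
coupler 11 edges -19.5 17.5 mid -1.0
coupler 14 edges -19.5 17.5 mid -1.0
coupler 17 edges -19.5 17.5 mid -1.0
post 5 edges -10.5 9.5 mid -0.5
post 8 edges -10.0 5.0 mid -2.5
post 10 edges -11.0 3.5 mid -3.75
post 12 edges -13.5 2.5 mid -5.5
```

Both views agree to about 1 mm, inside the taper's capture range. I advance onto the nipple and watch the lateral force.

```bash
python3 -m pendant '{"dp":[[0,0,0.003],[0,0,0.006],[0,0,0.009],[0,0,0.012],[0,0,0.012],[0,0,0.012]],"rotation":[[0,0,0],[0,0,0],[0,0,0],[0,0,0],[0,0,0],[0,0,0]]}'
python3 dock.py
```

```text
time: 11.08
tool_pos: [542.6, 170.9, 172.8]
tcp_rot: [2.722, 0.0, 2.032]
contact_force: [0.9, 0.3, -3.4]
grip_width: 29.3
finger_force: 30.0
tip from mouth, tool axes [ 0.6  0.2 -4.6] -axis in tool [ 4.e-04 -7.e-04  1.e+00] F tool [-0.1 -0.5  3.5] M [ 0.28 -0.05 -0.  ] J [ 0.09  0.28  1.86  0.26  0.62 -0.56] 29.336635520664206
```

```bash
python3 -m pendant '{"dp":[[0,0,0.002],[0,0,0.004],[0,0,0.004],[0,0,0.004]],"rotation":[[0,0,0],[0,0,0],[0,0,0],[0,0,0]]}'
python3 dock.py
```

```text
time: 11.58
tool_pos: [544.0, 171.5, 168.7]
tcp_rot: [2.723, 0.0, 2.032]
contact_force: [2.1, -1.3, -3.0]
grip_width: 29.6
finger_force: 30.0
tip from mouth, tool axes [ 0.7  0.6 -9. ] -axis in tool [ 4.e-04 -1.e-04  1.e+00] F tool [-2.1 -0.   3.2] M [ 0.12 -0.32 -0.03] J [ 0.09  0.29  1.86  0.26  0.61 -0.56] 29.553357350760148
```

```bash
python3 -m pendant '{"dp":[[0,0,0.001],[0,0,0.002],[0,0,0.003],[0,0,0.003],[0,0,0.003]],"rotation":[[0,0,0],[0,0,0],[0,0,0],[0,0,0],[0,0,0]]}'
python3 dock.py
```

```text
time: 12.2
tool_pos: [545.0, 172.2, 166.1]
tcp_rot: [2.723, -0.0, 2.032]
contact_force: [2.5, -0.1, -2.6]
grip_width: 29.7
finger_force: 30.0
tip from mouth, tool axes [  0.5   0.5 -11.8] -axis in tool [ 2.e-04 -1.e-04  1.e+00] F tool [-1.3  1.   3.3] M [ 0.19 -0.37 -0.03] J [ 0.09  0.3   1.86  0.26  0.6  -0.56] 29.70544285663095
```

The tip is inside the bore with only about 2 N sideways. Pushing on over the balls.

```bash
python3 -m pendant '{"dp":[[0,0,0.002],[0,0,0.004],[0,0,0.006],[0,0,0.006]],"rotation":[[0,0,0],[0,0,0],[0,0,0],[0,0,0]]}'
python3 dock.py
```

```text
time: 12.7
tool_pos: [547.2, 173.4, 160.4]
tcp_rot: [2.723, -0.0, 2.032]
contact_force: [4.1, 1.2, -4.8]
grip_width: 29.4
finger_force: 30.0
tip from mouth, tool axes [  0.4   0.6 -18.1] -axis in tool [-0.e+00  1.e-04  1.e+00] F tool [-0.7  1.9  6.1] M [-0.19 -0.17 -0.06] J [ 0.09  0.31  1.87  0.27  0.59 -0.57] 29.379085940350617
```

```bash
python3 -m pendant '{"dp":[[0,0,0.002],[0,0,0.004],[0,0,0.004]],"rotation":[[0,0,0],[0,0,0],[0,0,0]]}'
python3 dock.py
```

```text
time: 13.08
tool_pos: [548.4, 174.0, 157.8]
tcp_rot: [2.722, 0.0, 2.032]
contact_force: [-4.6, -2.1, 7.3]
grip_width: 29.4
finger_force: 30.0
tip from mouth, tool axes [  0.4   0.4 -20.9] -axis in tool [ 2.e-04 -6.e-04  1.e+00] F tool [ 0.1 -1.6 -8.7] M [ 0.6  -0.2   0.02] J [ 0.09  0.32  1.87  0.27  0.58 -0.57] 29.387939718765
```

The push reads about 12 N at the expected depth, following the snap's small pull at 18 mm, so the coupler is home. Now I compress the spring.

```bash
python3 -m pendant '{"dp":[[0,0,0.002],[0,0,0.004],[0,0,0.004],[0,0,0.004]],"rotation":[[0,0,0],[0,0,0],[0,0,0],[0,0,0]]}'
python3 dock.py
```

```text
time: 13.58
tool_pos: [549.8, 174.7, 154.4]
tcp_rot: [2.722, 0.0, 2.032]
contact_force: [-5.6, -4.0, 9.6]
grip_width: 29.3
finger_force: 30.0
tip from mouth, tool axes [  0.4   0.4 -24.7] -axis in tool [ 3.e-04 -7.e-04  1.e+00] F tool [ -1.1  -2.3 -11.6] M [ 0.7  -0.13 -0.  ] J [ 0.09  0.32  1.87  0.27  0.57 -0.57] 29.289521227175314
```

```bash
python3 -m pendant '{"dp":[[0,0,0.002],[0,0,0.003],[0,0,0.003],[0,0,0.003]],"rotation":[[0,0,0],[0,0,0],[0,0,0],[0,0,0]]}'
python3 dock.py
```

```text
time: 14.08
tool_pos: [550.8, 175.2, 151.8]
tcp_rot: [2.722, 0.0, 2.032]
contact_force: [-5.4, -3.4, 10.0]
grip_width: 29.0
finger_force: 30.0
tip from mouth, tool axes [  0.4   0.3 -27.5] -axis in tool [ 3.e-04 -8.e-04  1.e+00] F tool [ -0.6  -1.7 -11.7] M [ 0.83 -0.17 -0.04] J [ 0.09  0.33  1.87  0.28  0.57 -0.57] 29.044631686103774
```

```bash
python3 -m pendant '{"dp":[[0,0,0.001],[0,0,0.002],[0,0,0.002],[0,0,0.002]],"rotation":[[0,0,0],[0,0,0],[0,0,0],[0,0,0]]}'
python3 dock.py
python3 - <<'E'
from dock import *
c=cap('wrist','w9');s=cap('scene','s9');d=cap('side','d9')
o=c['obs'];M=R.from_euler('xyz',o['tcp_rot']).as_matrix();p=o['tool_pos'];m=p+M@[-1.7,.8,55]
def cr(c,x0,y0,w,h,sc): return cv2.resize(cv2.cvtColor(c['pixels'],cv2.COLOR_RGB2BGR)[y0:y0+h,x0:x0+w],None,fx=sc,fy=sc,interpolation=cv2.INTER_CUBIC)
O=np.zeros((550,780,3),np.uint8);x=0
for cc in(s,d):
    u=proj(cc,[m]).astype(int)[0];x0,y0=u[0]-19,u[1]-27
    f=lambda P:((proj(cc,P)-[x0,y0]+.5)*10-.5).round(0).tolist()
    print(x0,y0,'foot, flange bottom axis, coupler-top axis if home',f([tip-22*a,p+M@[-1.7,.8,32],tip+6*a]))
    O[:,x:x+390]=cr(cc,x0,y0,39,55,10);x+=390
cv2.imwrite('pics/end.png',O)
E
```

```text
time: 14.58
tool_pos: [551.5, 175.5, 150.0]
tcp_rot: [2.722, 0.0, 2.032]
contact_force: [-7.3, -4.0, 10.7]
grip_width: 29.4
finger_force: 30.0
tip from mouth, tool axes [  0.5   0.4 -29.5] -axis in tool [ 4.e-04 -8.e-04  1.e+00] F tool [ -0.3  -3.2 -13.2] M [ 0.87 -0.11 -0.03] J [ 0.09  0.33  1.87  0.28  0.56 -0.57] 29.38262124607203
277 128 foot, flange bottom axis, coupler-top axis if home [[218.0, 314.0], [177.0, 229.0], [188.0, 248.0]]
200 203 foot, flange bottom axis, coupler-top axis if home [[181.0, 321.0], [240.0, 199.0], [225.0, 229.0]]
```

View pics/end.png

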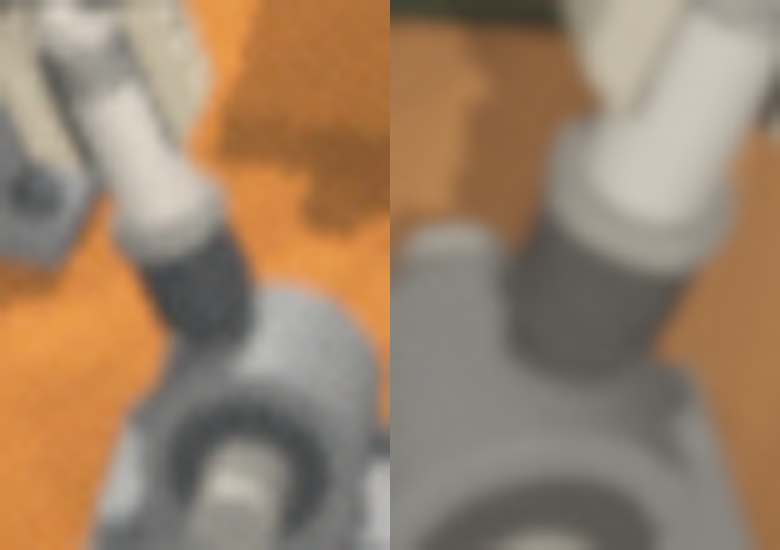

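Both views show the coupler seated on the collar, with its bottom at about (590,380) in the side crop. The stem is hidden and the flange is close to the coupler, at about (668,275). I'll quantify the stroke and any slip along the axis in the tool frame.

```bash
python3 - <<'E'
from edge import *
for t in('s','d'):
    G={}
    for k in('7','8','9'):
        c=pickle.load(open(t+k+'.pkl','rb'));o=pickle.load(open('w'+k+'.pkl','rb'))['obs']
        M=R.from_euler('xyz',o['tcp_rot']).as_matrix();p=o['tool_pos'];ax=M[:,2];q=p+M@[-1.7,.8,0]
        v=camT(c)[:3,3]-(q+60*ax);v-=v@ax*ax;v/=np.linalg.norm(v);n=np.cross(ax,v)
        z=np.arange(10,100,.5);g=0
        for w in(-6,-3,0,3,6):
            u=proj(c,q+z[:,None]*ax+19*v+w*n);g=g+mc(c['pixels'].astype(float).mean(2),[u[:,1],u[:,0]],order=1)/5
        G[k]=g;d=np.gradient(g,z)
        i1=np.argmin(np.where((z>24)&(z<48),d,0));print(t,k,'flange->dark edge z',z[i1],'slope',d[i1].round(1))
        print('   ',dict(zip(z[20:170:5].tolist(),g[20:170:5].round(0).astype(int).tolist())))
E
```

```text
s 7 flange->dark edge z 41.5 slope -6.8
    {20.0: 176, 22.5: 163, 25.0: 153, 27.5: 148, 30.0: 144, 32.5: 140, 35.0: 134, 37.5: 124, 40.0: 110, 42.5: 94, 45.0: 83, 47.5: 79, 50.0: 79, 52.5: 81, 55.0: 81, 57.5: 81, 60.0: 80, 62.5: 80, 65.0: 81, 67.5: 85, 70.0: 99, 72.5: 119, 75.0: 138, 77.5: 150, 80.0: 154, 82.5: 152, 85.0: 148, 87.5: 146, 90.0: 144, 92.5: 142}
s 8 flange->dark edge z 41.5 slope -6.6
    {20.0: 174, 22.5: 160, 25.0: 153, 27.5: 149, 30.0: 146, 32.5: 141, 35.0: 135, 37.5: 128, 40.0: 115, 42.5: 99, 45.0: 88, 47.5: 82, 50.0: 80, 52.5: 80, 55.0: 80, 57.5: 80, 60.0: 80, 62.5: 81, 65.0: 83, 67.5: 86, 70.0: 99, 72.5: 117, 75.0: 135, 77.5: 146, 80.0: 149, 82.5: 148, 85.0: 146, 87.5: 144, 90.0: 142, 92.5: 137}
s 9 flange->dark edge z 32.0 slope -8.5
    {20.0: 172, 22.5: 160, 25.0: 152, 27.5: 143, 30.0: 128, 32.5: 108, 35.0: 90, 37.5: 83, 40.0: 81, 42.5: 81, 45.0: 81, 47.5: 81, 50.0: 81, 52.5: 81, 55.0: 81, 57.5: 80, 60.0: 78, 62.5: 78, 65.0: 82, 67.5: 88, 70.0: 99, 72.5: 113, 75.0: 128, 77.5: 142, 80.0: 150, 82.5: 152, 85.0: 146, 87.5: 135, 90.0: 123, 92.5: 113}
d 7 flange->da
[... 373 characters left out ...]
40.5 slope -7.7
    {20.0: 178, 22.5: 163, 25.0: 155, 27.5: 155, 30.0: 152, 32.5: 145, 35.0: 136, 37.5: 127, 40.0: 111, 42.5: 94, 45.0: 87, 47.5: 88, 50.0: 90, 52.5: 90, 55.0: 90, 57.5: 91, 60.0: 90, 62.5: 90, 65.0: 90, 67.5: 90, 70.0: 93, 72.5: 104, 75.0: 125, 77.5: 145, 80.0: 152, 82.5: 150, 85.0: 148, 87.5: 147, 90.0: 146, 92.5: 140}
d 9 flange->dark edge z 33.5 slope -9.5
    {20.0: 176, 22.5: 161, 25.0: 154, 27.5: 154, 30.0: 149, 32.5: 132, 35.0: 109, 37.5: 94, 40.0: 91, 42.5: 90, 45.0: 91, 47.5: 90, 50.0: 90, 52.5: 90, 55.0: 90, 57.5: 90, 60.0: 90, 62.5: 88, 65.0: 89, 67.5: 94, 70.0: 104, 72.5: 117, 75.0: 125, 77.5: 129, 80.0: 130, 82.5: 132, 85.0: 134, 87.5: 136, 90.0: 138, 92.5: 138}
```

There is no slip: the flange edge is unchanged in the tool frame. The stem is fully hidden, which needs a stroke of at least about 8 mm, and the axial load of about 16 N suggests 10–12 mm. One more small push, then a hold to check that it is steady.

```bash
python3 -m pendant '{"dp":[[0,0,0.001],[0,0,0.001],[0,0,0.001],[0,0,0.001]],"rotation":[[0,0,0],[0,0,0],[0,0,0],[0,0,0]]}'; python3 dock.py
python3 -m pendant '{"dp":[[0,0,0],[0,0,0],[0,0,0],[0,0,0],[0,0,0],[0,0,0],[0,0,0],[0,0,0]],"rotation":[[0,0,0],[0,0,0],[0,0,0],[0,0,0],[0,0,0],[0,0,0],[0,0,0],[0,0,0]]}'; python3 dock.py
```

```text
time: 15.22
tool_pos: [551.9, 175.7, 149.2]
tcp_rot: [2.722, 0.0, 2.032]
contact_force: [-6.7, -4.0, 10.6]
grip_width: 29.0
finger_force: 30.0
tip from mouth, tool axes [  0.5   0.3 -30.4] -axis in tool [ 3.e-04 -8.e-04  1.e+00] F tool [ -0.7  -2.8 -12.9] M [ 0.84 -0.15 -0.05] J [ 0.09  0.33  1.87  0.28  0.56 -0.57] 29.014761838570312
time: 16.23
tool_pos: [551.9, 175.7, 149.1]
tcp_rot: [2.722, 0.0, 2.032]
contact_force: [-7.6, -3.9, 11.3]
grip_width: 29.4
finger_force: 30.0
tip from mouth, tool axes [  0.5   0.4 -30.4] -axis in tool [ 3.e-04 -8.e-04  1.e+00] F tool [ -0.1  -3.2 -13.8] M [ 0.86 -0.18 -0.  ] J [ 0.09  0.33  1.87  0.28  0.56 -0.57] 29.44134076355879
```

The load is steady at about 16 N along the axis, soft on the spring, with no slip and the arm aligned within 0.1°. Handing in.

```bash
python3 -c "
from plant import workorder
print(workorder.close_job())"
```

```text
the job is handed in; nothing more can be done
None
```

I handed the job in at about 16 s with the coupler pressed onto the small grey block's nipple and the gun still gripped and held in, its stroke about 10 mm of 12, estimated from push force and camera views since neither it nor the snap can be read directly.

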